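# Load the tube incubator and close it up

## Robot

A 6-joint arm with a two-finger parallel gripper is mounted at the origin on the work surface. World frame = base frame: x ahead of the robot, y to its left, z up, the work surface at z = 0. Lengths are in m, angles in rad, forces in N, time in s.
With the tool pointing down it reaches from about 0.25 to 0.775 m from the base axis. Payload 4 kg.
Tool frame: the origin (TCP) lies between the finger pads; the fingertips stand 14 mm ahead of it and the grasp point (between the pads) lies 5 mm behind it (tip_reach is the distance from the TCP to the fingertips, in m); z points along the fingers, y is the line along which they close (so a half turn about z gives the same grasp; the last joint's range is limited). The gripper opens to 94 mm and grips with 3 to 60 N. Pads are 16 mm wide; open, the fingers measure 119 mm over their backs; the gripper's body (75 mm by 177 mm) begins 78 mm behind the grasp point.
Start: joints at [1.123, 0.087, 1.371, -0, 1.684, -0.103], TCP at [0.186, 0.518, 0.22] pointing down, gripper open.
Joint ranges: [-3.1, 3.1], [-0.76, 2.03], [0.27, 2.55], [-1.08, 4.22], [0.17, 2.65], [-2.57, 2.57]. Speed limits (rad/s): [2.79, 2.79, 3.14, 3.14, 3.14, 3.14].

## Interface

Orientations are given as [roll, pitch, yaw] about the fixed x, y, z axes, in that order (R = Rz(yaw) Ry(pitch) Rx(roll)).
In Python, from bench import * gives the robot as it stands. The module is installed in compiled form; this text tells all that it offers.
- The arm moves only by the tool servo_tool, never from a script. Its argument "targets" is a list of rows, each a list of 4 numbers: the shift along the tool's x, y, z in cm, then the turn about the tool's z in degrees. A call has 1 to 8 rows; each row is the pose to reach, as a shift and turn from the pose commanded when the call began, along the tool's axes at that moment; what a row does not reach only later rows make up. A row lasts 1/8 s, in which the tool goes at most 62.5 mm and 10.7 degrees, less where a joint would pass 70% of its speed; a pose out of reach is approached as far as the arm can. A call with a gripper value outside its range is refused whole. "claw" is the closure in counts, from 0 (fully open) to 255 (shut), set as the call begins (left out, the last holds). The fingers move at their own pace and stop on an object; the grip force is fixed at half the most. Time passes only in rows, so rows that repeat a pose let the fingers close. It gives the time, the measured TCP pose, the force, the opening and the grip force at its end, in the units of the state.
- get_obs(): the state, without advancing time (a new reading comes with each control period).
- snapshot(name): name is "side" or "top"; returns the picture (420x560x3 uint8, blue, green, red); there is no depth.
- camera_model(name): a dict with "camera_matrix" (3x3 intrinsics, pixels), "camera_from_world" (4x4, takes a point from world to camera coordinates). Camera axes: x right, y up, looking along -z (the intrinsics and any distortion apply to the point x, -y, -z); pixel columns grow to the right and rows downward; lengths in m; the calibration is good to about 2 mm. A picture is of the moment at which its call begins. camera_model takes no time and is no camera call.
- close_job(): hands the job in; it is judged then, once.
The state is a dict: "time": time; "joint_positions": joint angles; "qvel": joint speeds; "joint_torque": joint torques, N m; "tool_pos": TCP position; "ee_rot": TCP orientation; "wrist_force": force on the tool from outside, world axes, zero at the start; "wrist_torque": the same for the moment, N m; "width": finger opening in m; "finger_force": force on a finger pad.
Only numpy, scipy, OpenCV 4.12 (cv2) and the standard library are available. Lean on these libraries where they do the work, as an engineer would, in place of code of your own. Each camera call takes 0.05 s, during which the arm holds its last target. There are 200 camera calls.

## Task

Set the metal tube block gently into the well of the small white incubator, keeping its tubes upright. Then close up: hook the lid's tongue under the ledge at a tilt, swing the lid down until it lies flush, and swing the steel clamp arm fully down over its far edge. Leave the bottle, the cup and the slide box alone.

Things in the scene. Friction and masses are not known exactly. Their poses are not given: they have to be found in the camera images.
- incubator: White incubator, 250 (x) x 190 (y) x 80 mm high, fixed. Origin: centre of its underside; x from its near side (ledge) to its far side (clamp), y left, z up; turned up to 0.25 rad. Flat deck at z = 80 mm. Two dark cheeks on the far side (x 78 to 102, |y| up to 20, top z = 108 mm) carry the clamp's hinge.
- well_floor (a point): Centre of the open well's floor, at (-13, 0, 16) mm in the incubator's frame. The well is 110 mm in x and 124 mm in y (incubator x -68 to 42, y -62 to 62 mm) and 64 mm deep below the deck.
- ledge_edge (a point): Middle of the lower free edge of the aluminium ledge, at (-83, 0, 92) mm in the incubator's frame. The ledge is 120 mm wide in y and overhangs the deck from x = -99 to -83 mm: a slot 12 mm high, open towards +x, ending in a stop face at x = -99 mm. The ledge is 6 mm thick (top z = 98 mm); its back is at x = -113 mm.
- lid: Loose grey lid, about 0.22 kg. Origin: centre of the plate's underside; x from tongue to far edge, z up. Plate 5 mm thick, x -55 to 75, y -70 to 70 mm, plus a tongue 100 mm wide on to x = -75. Skirt below, 12 mm deep (outside x -44 to 58, y -58 to 58 mm), fits the well with 4 mm play all round. It starts standing on the skirt on the bench, tongue towards the robot, turned up to 0.4 rad.
- lid_grip (a point): Middle of the top of the lid's solid black grip block, at (0, 0, 35) mm in the lid's frame. The block is 22 mm in x, 44 mm in y and 30 mm high, standing on the plate.
- lid_lip (a point): Middle of the lower edge of the tongue's end, at (-75, 0, 0) mm in the lid's frame. Seated it is at (-95, 0, 80) mm in the incubator's frame, give or take 4 mm in x and y. To hook: tongue side low by 0.2 to 0.3 rad, this point just above the deck and some 13 mm clear of the ledge's edge on the far (+x) side, slide towards -x, then swing down. Held level, the skirt keeps the lid out.
- block: Loose aluminium tube block, about 0.35 kg: 96 (x) x 60 (y) x 28 mm high, origin at the centre of its underside. A grip rib centred on top is 40 mm long in x, 14 mm thick in y, z = 28 to 48 mm. White tube caps (12 mm wide, 10 mm high) stand at x = -38 and 38 mm, three at each end. It starts on the bench, turned up to 0.5 rad; loaded, it lies flat on the well floor.
- clamp (a joint): Angle of the clamp arm (rad): 0 fully down, level over the lid's far edge; grows as it opens; starts at 1.85 to 2.15 (leaning away to +x beyond upright), stop at 2.25. Stiff hinge: it stays where left; about 2 to 3 N at the tip moves it.
- clamp_hinge (a point): Clamp's hinge point, at (90, 0, 98) mm in the incubator's frame; the hinge axis is the incubator's y.
- clamp_tip (a point): Middle of the free end of the clamp arm, a plain steel bar 65 mm long from the hinge, 18 mm wide, 10 mm thick. Shut, the arm points to the incubator's -x, its top at z = 96 and underside at z = 86 mm (1 mm above the seated lid's plate) in the incubator's frame, its tip over the lid at x = 25 mm.
- bottle: Amber bottle, 54 mm wide, 120 mm high, loose bystander; origin at the centre of its underside.
- cup: Clear specimen cup with white cap, 60 mm wide, 70 mm high, loose bystander; origin at the centre of its underside.
- slidebox: Slide box 87 x 52 x 31 mm high, black with grey top, loose bystander; origin at the centre of its underside.
Mind the look-alikes: they are no part of the job. Of the things that look like the lid, take the one that is farthest from the robot's base at the start.

How it is judged:
By the outcome, as a careful person would: the job done as asked, in the order asked, and still so for the second after the job is handed in, with the robot touching nothing.
It also fails if it takes over 72 s, if anything falls off the work surface, if the arm or the gripper's body presses on something with over 40 N, if the wrist force passes 120 N, or if a joint passes its speed limit or range.

## Working session

There is one attempt and no reset: what is moved stays moved. The work goes in short steps, Python scripts to look and compute and a tool call to move; the robot and the scene stay as the last step left them, time stands still between calls to the robot, and variables do not carry over. Pictures are saved under pics/ and viewed, at most 10 in all, crops included, and the job is handed in when it is done.

Besides the shell and the picture viewer there is one more tool, called after "Request:" by a JSON object that holds its "fn" and its "kwargs". servo_tool: Moves the arm, as the interface text tells. Its arguments: {"type":"object","properties":{"targets":{"type":"array"},"claw":{"type":"number"}},"required":["targets"]}

```bash
mkdir -p pics; python3 - <<'E'
from bench import *
import cv2,numpy as np
for n in("top","side"):
    im=snapshot(n); cv2.imwrite(f"pics/{n}0.png",im)
    m=camera_model(n); print(n,{k:np.round(v,4).tolist() if hasattr(v,'__len__') and not isinstance(v,str) else v for k,v in m.items()})
o=get_obs(); print(o)
E
```

```text
top {'camera_matrix': [[380.6752, 0.0, 281.0466], [0.0, 380.6752, 214.3412], [0.0, 0.0, 1.0]], 'camera_from_world': [[-0.0073, -1.0, 0.0019, -0.0179], [0.9967, -0.0072, 0.0804, -0.4584], [-0.0803, 0.0025, 0.9968, -1.0346], [0.0, 0.0, 0.0, 1.0]]}
side {'camera_matrix': [[392.9608, 0.0, 278.7532], [0.0, 392.9608, 206.4079], [0.0, 0.0, 1.0]], 'camera_from_world': [[0.9905, -0.136, 0.0216, -0.4529], [0.0561, 0.5413, 0.839, -0.0708], [-0.1258, -0.8298, 0.5438, -0.9993], [0.0, 0.0, 0.0, 1.0]]}
{'time': 0.1, 'joint_positions': array([ 1.12290417e+00,  8.78681594e-02,  1.37208926e+00, -2.40628658e-05,
        1.68357487e+00, -1.03112447e-01]), 'qvel': array([ 0.00122078, -0.00156325, -0.00251515,  0.00094325,  0.00093719,
       -0.0019042 ]), 'joint_torque': array([ 2.27325334e-03, -3.41252518e+01, -3.03301406e+01,  7.19395140e-02,
        3.05052486e-02, -1.04163503e-04]), 'tool_pos': array([0.18571336, 0.51721127, 0.21843528]), 'ee_rot': array([-3.13966086e+00, -1.75857951e-04,  2.79681009e+00]), 'wrist_force': array([-1.17832961,  1.19199236,  0.28309299]), 'wrist_torque': array([-0.03416625, -0.00320402,  0.02091357]), 'finger_force': 0.0, 'width': 0.09414541592309426}
```

View pics/top0.png

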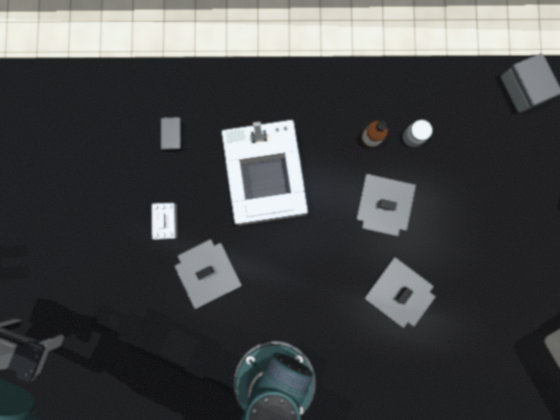

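View pics/side0.png

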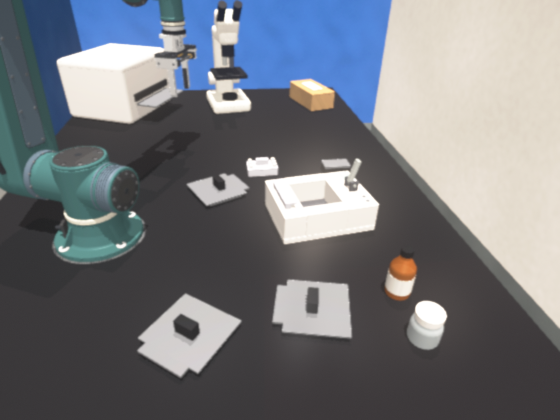

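The top view shows three lids, at (386,204), (400,293) and (208,272). The one at (386,204) is farthest from the base (about (275,380)), and its tongue points towards the robot. The block is at (164,221), the incubator at (265,172) with its clamp at (259,130), the slide box at (171,133), the bottle at (375,133) and the cup at (418,133).

```bash
cat > h.py <<'E'
from bench import *
import cv2,numpy as np
def ray(n,uv):
    m=camera_model(n);K=m["camera_matrix"];T=np.array(m["camera_from_world"]);R,t=T[:3,:3],T[:3,3]
    uv=np.array(uv,float).reshape(-1,1,2)
    d=np.array(m.get("distortion",m.get("dist_coeffs",np.zeros(5))),float)
    q=cv2.undistortPoints(uv,np.array(K),d)[:,0]
    D=np.c_[q[:,0],-q[:,1],-np.ones(len(q))]@R
    return -R.T@t,D
def onplane(n,uv,z):
    c,D=ray(n,uv); return c+D*((z-c[2])/D[:,2])[:,None]
def tri(uvt,uvs):
    c1,d1=ray("top",uvt);c2,d2=ray("side",uvs);d1=d1[0];d2=d2[0]
    s=np.linalg.lstsq(np.c_[d1,-d2],c2-c1,rcond=None)[0]
    a,b=c1+d1*s[0],c2+d2*s[1]; return (a+b)/2,np.linalg.norm(a-b)
def proj(n,P):
    m=camera_model(n);T=np.array(m["camera_from_world"]);p=np.atleast_2d(P)@T[:3,:3].T+T[:3,3]
    q=np.c_[p[:,0],-p[:,1],-p[:,2]]@np.array(m["camera_matrix"]).T; return q[:,:2]/q[:,2:]
def rect(pts):
    "minAreaRect of plane points (m): centre, list of (side mm, yaw of that side)"
    c,(w,h),a=cv2.minAreaRect((pts[:,:2]*1000).astype(np.float32)); a=np.radians(a)
    wrap=lambda t:(t+np.pi/2)%np.pi-np.pi/2
    return np.round(c,1),(round(w,1),round(wrap(a),3)),(round(h,1),round(wrap(a+np.pi/2),3))
E
python3 - <<'E'
from h import *
print(camera_model("top").keys())
im=cv2.imread("pics/top0.png");g=cv2.cvtColor(im,cv2.COLOR_BGR2GRAY)
def blob(seed,th,name,z,inv=False):
    m=((g>th)^inv).astype(np.uint8)
    n,l,s,c=cv2.connectedComponentsWithStats(m); k=l[seed[1],seed[0]]
    cs,_=cv2.findContours((l==k).astype(np.uint8),cv2.RETR_EXTERNAL,cv2.CHAIN_APPROX_NONE)
    p=max(cs,key=cv2.contourArea)[:,0]
    # push contour to pixel edge
    print(name,"area",s[k][4],rect(onplane("top",p,z)),"range",np.linalg.norm(c[k]-[275,380]))
for nm,sd in(("lidA",(370,200)),("lidB",(385,290)),("lidC",(190,280))):blob(sd,80,nm,.017)
for th in (80,120): blob((157,221),th,"block",.030)
for th in (150,190): blob((236,190),th,"incub",.08)
blob((265,180),130,"well",.08,True)
crops=[]
for (u,v) in((164,221),(386,204),(265,172)):
    r=45 if u!=265 else 60
    crops.append(cv2.resize(im[v-r:v+r,u-r:u+r],(390,390) if u!=1 else 0,interpolation=cv2.INTER_CUBIC))
s=cv2.imread("pics/side0.png")
out=np.zeros((600,780,3),np.uint8)
a=[cv2.resize(c,(300,300)) for c in crops]
out[:300,:300]=a[0];out[:300,300:600]=a[1];out[300:,:300]=a[2]
out[300:,300:]=cv2.resize(s[140:265,240:400],(480,300),interpolation=cv2.INTER_CUBIC)[:300]
cv2.imwrite("pics/c1.png",out)
E
```

```text
dict_keys(['camera_matrix', 'camera_from_world'])
lidA area 2632 (array([ 481.7, -310.9]), (144.8, np.float64(1.339)), (154.1, np.float64(-0.232))) range 207.34394494065788
lidB area 2726 (array([ 237.9, -348.8]), (154.0, np.float64(0.92)), (143.8, np.float64(-0.651))) range 152.59547586907487
lidC area 2760 (array([301.9, 185.3]), (154.3, np.float64(0.458)), (143.7, np.float64(-1.113))) range 127.31489022848834
block area 951 (array([443.2, 299.8]), (102.0, np.float64(0.02)), (68.3, np.float64(-1.551))) range 194.67658840044456
block area 845 (array([442.2, 299.9]), (98.9, np.float64(0.02)), (62.7, np.float64(-1.551))) range 194.57433666431513
incub area 4944 (array([570.6,  23.1]), (257.9, np.float64(0.144)), (191.8, np.float64(-1.427))) range 209.09216251308712
incub area 4569 (array([568. ,  22.8]), (248.5, np.float64(0.144)), (190.1, np.float64(-1.427))) range 208.59941553256337
well area 1759 (array([555.4,  20.7]), (105.0, np.float64(0.143)), (117.4, np.float64(-1.428))) range 204.5074042652368
```

View pics/c1.png

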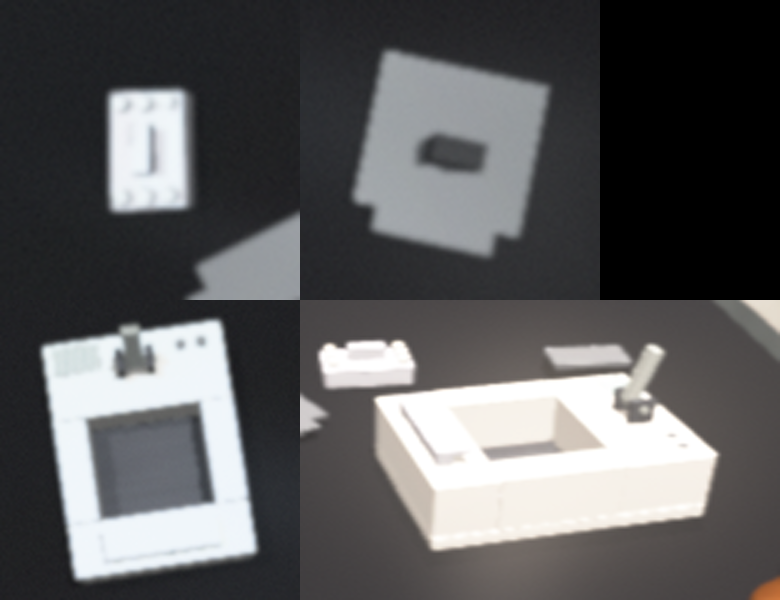

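Request:
{"fn": "servo_tool", "kwargs": {"targets": [[-31.5,-11.8,0,-20.9],[-31.5,-11.8,0,-20.9],[-31.5,-11.8,0,-20.9],[-31.5,-11.8,0,-20.9],[-31.5,-11.8,0,-20.9],[-31.5,-11.8,0,-20.9],[-31.5,-11.8,0,-20.9],[-31.5,-11.8,8,-20.9]], "claw": 0}}

```text
time: 1.1
tool_pos: [0.4456, 0.3024, 0.162]
ee_rot: [3.135, 0.011, -3.122]
wrist_force: [0.8, 0.9, -0.8]
width: 0.0942
finger_force: 0.0
```

```bash
cat >> h.py <<'E'
def go(x,y,z,yaw,show=True):
    "shift (cm) in tool axes and turn (deg) to TCP at x,y,z mm with tool y along object's y"
    o=get_obs(); from scipy.spatial.transform import Rotation as Ro
    R=Ro.from_euler("xyz",o["ee_rot"]).as_matrix(); d=R.T@(np.array([x,y,z])-1000*o["tool_pos"])/10
    cur=np.arctan2(R[1,1],R[0,1])-np.pi/2; w=(yaw-cur+np.pi/2)%np.pi-np.pi/2
    print("t",round(o["time"],2),"tcp",np.round(o["tool_pos"]*1000,1),"yaw",round(cur,3),"F",np.round(o["wrist_force"],1),"w",round(o["width"],4),"ff",round(o["finger_force"],1),"-> move",np.round(d,2),"turn",round(-np.degrees(w),1))
E
python3 - <<'E'
from h import *
go(442.5,300,45,.02)
im=snapshot("side");cv2.imwrite("pics/s1.png",im)
E
```

```text
t 1.1 tcp [445.6 302.4 162. ] yaw 0.02 F [ 0.8  0.9 -0.8] w 0.0942 ff 0.0 -> move [ 0.45 -0.32 11.69] turn -0.0
```

Request:
{"fn": "servo_tool", "kwargs": {"targets": [[0,0,4,0],[0,0,6,0],[0,0,6,0],[0,0,6,0]]}}

```text
time: 1.65
tool_pos: [0.4427, 0.3011, 0.0985]
ee_rot: [3.141, 0.002, -3.121]
wrist_force: [0.2, 0.5, 0.3]
width: 0.0938
finger_force: 0.0
```

```bash
python3 - <<'E'
from h import *
go(442.5,300,45,.02)
E
```

```text
t 1.65 tcp [442.7 301.1  98.5] yaw 0.021 F [0.2 0.5 0.3] w 0.0938 ff 0.0 -> move [ 0.03 -0.12  5.35] turn 0.1
```

Request:
{"fn": "servo_tool", "kwargs": {"targets": [[0,-0.1,3,0],[0,-0.1,5.2,0],[0,-0.1,5.2,0],[0,-0.1,5.2,0]]}}

```text
time: 2.15
tool_pos: [0.4436, 0.2999, 0.047]
ee_rot: [3.14, 0.003, -3.121]
wrist_force: [0.5, -0.5, 0.1]
width: 0.094
finger_force: 0.0
```

Request:
{"fn": "servo_tool", "kwargs": {"targets": [[0,0,0,0],[0,0,0,0],[0,0,0,0],[0,0,0,0],[0,0,0,0],[0,0,0,0]], "claw": 255}}

```text
time: 2.9
tool_pos: [0.4425, 0.2991, 0.0449]
ee_rot: [-3.142, -0.0, -3.122]
wrist_force: [0.8, -0.9, -0.0]
width: 0.0375
finger_force: 0.0
```

Request:
{"fn": "servo_tool", "kwargs": {"targets": [[0,0,-1,0],[0,0,-5,0],[0,0,-10,0],[0,0,-10,0],[0,0,-10,0]]}}

```text
time: 3.52
tool_pos: [0.4424, 0.2991, 0.1451]
ee_rot: [3.141, 0.0, -3.122]
wrist_force: [-0.4, 0.5, 0.3]
width: 0.0002
finger_force: 0.0
```

```bash
python3 - <<'E'
from h import *
# well floor centre world
c=np.array([568.3,22.7]);y=.144;R=np.array([[np.cos(y),-np.sin(y)],[np.sin(y),np.cos(y)]])
w=c+R@[-13,0];print(w)
go(*w,150,y)
im=snapshot("side");im2=snapshot("top")
out=np.hstack([cv2.resize(im[60:210,180:330],(400,400)),cv2.resize(im2[140:290,90:240],(400,400))]);cv2.imwrite("pics/c2.png",out)
E
```

```text
[555.43455125  20.83446293]
t 3.52 tcp [442.4 299.1 145.1] yaw 0.02 F [-0.4  0.5  0.3] w 0.0002 ff 0.0 -> move [-10.74 -28.04  -0.49] turn -7.1
```

View pics/c2.png

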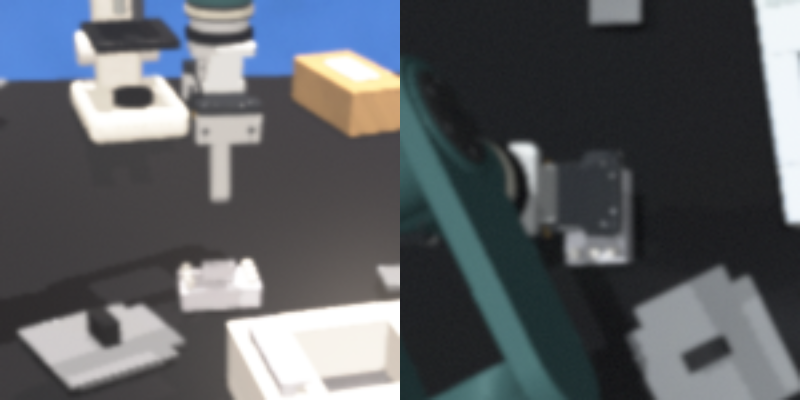

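The picture shows the block still upright on the bench at crop (220,287), and the gripper above it closed and empty. The fingers only needed more time, so I'll reopen and grasp again.

Request:
{"fn": "servo_tool", "kwargs": {"targets": [[0,0,0,0],[0,0,0,0],[0,0,0,0],[0,0,0,0],[0,0,0,0],[0,0,0,0],[0,0,0,0],[0,0,0,0]], "claw": 0}}

```text
time: 4.62
tool_pos: [0.4425, 0.2991, 0.145]
ee_rot: [3.141, 0.0, -3.122]
wrist_force: [-0.1, 0.6, 0.7]
width: 0.0767
finger_force: 0.0
```

Request:
{"fn": "servo_tool", "kwargs": {"targets": [[0,0.1,3,0],[0,0.1,8,0],[0,0.1,10,0],[0,0.1,10,0],[0,0.1,10,0]]}}

```text
time: 5.25
tool_pos: [0.4434, 0.3006, 0.0463]
ee_rot: [3.141, 0.002, -3.122]
wrist_force: [-0.2, 0.1, 0.2]
width: 0.0941
finger_force: 0.0
```

Request:
{"fn": "servo_tool", "kwargs": {"targets": [[0,0,0,0],[0,0,0,0],[0,0,0,0],[0,0,0,0],[0,0,0,0],[0,0,0,0],[0,0,0,0],[0,0,0,0]], "claw": 255}}

```text
time: 6.25
tool_pos: [0.4425, 0.3004, 0.045]
ee_rot: [3.141, 0.0, -3.122]
wrist_force: [0.4, 1.4, -1.7]
width: 0.0175
finger_force: 0.6
```

Request:
{"fn": "servo_tool", "kwargs": {"targets": [[0,0,0,0],[0,0,0,0],[0,0,0,0],[0,0,0,0]]}}

```text
time: 6.75
tool_pos: [0.4425, 0.3003, 0.045]
ee_rot: [3.141, 0.0, -3.122]
wrist_force: [-0.3, 1.6, -0.4]
width: 0.0138
finger_force: 30.0
```

Request:
{"fn": "servo_tool", "kwargs": {"targets": [[0,0,-1,0],[0,0,-4,0],[0,0,-9,0],[0,0,-14,0],[0,0,-14,0],[0,0,-14,0]]}}

```text
time: 7.5
tool_pos: [0.4416, 0.2994, 0.1832]
ee_rot: [-3.14, -0.003, -3.122]
wrist_force: [-0.1, 0.2, -4.9]
width: 0.0137
finger_force: 30.0
```

Request:
{"fn": "servo_tool", "kwargs": {"targets": [[-2,-5,0,-2],[-4,-10,0,-4],[-6,-15,0,-7.1],[-8,-20,0,-7.1],[-10,-25,0,-7.1],[-10.7,-28.2,0,-7.1],[-10.7,-28.2,0,-7.1],[-10.7,-28.2,0,-7.1]]}}

```text
time: 8.5
tool_pos: [0.5538, 0.0208, 0.1824]
ee_rot: [3.14, -0.005, -2.998]
wrist_force: [0.4, 0.4, -3.6]
width: 0.0137
finger_force: 30.0
```

```bash
python3 - <<'E'
from h import *
go(555.4,20.8,63,.144)
im=snapshot("side");im2=snapshot("top")
out=np.hstack([cv2.resize(im[120:270,240:390],(400,400)),cv2.resize(im2[100:250,190:340],(400,400))]);cv2.imwrite("pics/c3.png",out)
E
```

```text
t 8.5 tcp [553.8  20.8 182.4] yaw 0.144 F [ 0.4  0.4 -3.6] w 0.0137 ff 30.0 -> move [-0.22 -0.04 11.94] turn -0.0
```

View pics/c3.png

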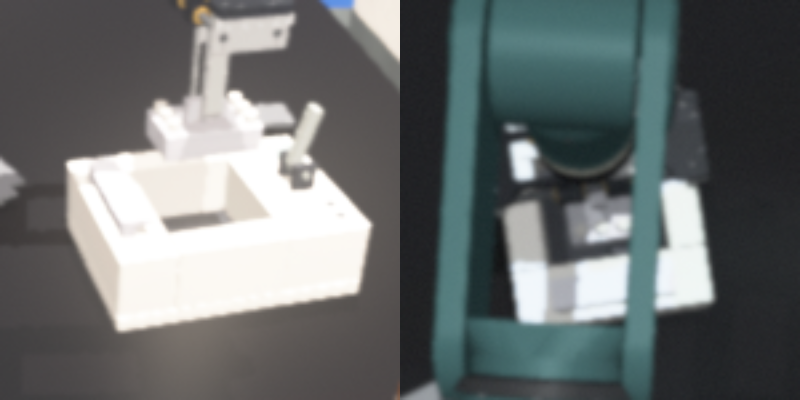

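Request:
{"fn": "servo_tool", "kwargs": {"targets": [[0,0,2,0],[0,0,5,0],[0,0,8,0],[0,0,10,0],[0,0,11,0],[0,0,11.3,0],[0,0,11.3,0],[0,0,11.3,0]]}}

```text
time: 9.6
tool_pos: [0.5559, 0.0203, 0.0732]
ee_rot: [-3.141, 0.002, -2.998]
wrist_force: [0.3, 0.2, -4.1]
width: 0.0137
finger_force: 30.0
```

Request:
{"fn": "servo_tool", "kwargs": {"targets": [[0,0,0.2,0],[0,0,0.4,0],[0,0,0.6,0],[0,0,0.6,0]]}}

```text
time: 10.1
tool_pos: [0.5549, 0.0203, 0.0656]
ee_rot: [3.141, -0.001, -2.998]
wrist_force: [-0.3, -0.9, -3.2]
width: 0.0138
finger_force: 30.0
```

Request:
{"fn": "servo_tool", "kwargs": {"targets": [[0,0,0.1,0],[0,0,0.2,0],[0,0,0.3,0],[0,0,0.4,0],[0,0,0.4,0]]}}

```text
time: 10.72
tool_pos: [0.555, 0.0203, 0.0618]
ee_rot: [3.141, -0.0, -2.998]
wrist_force: [-1.0, -0.6, -3.5]
width: 0.0137
finger_force: 30.0
```

Request:
{"fn": "servo_tool", "kwargs": {"targets": [[0,0,0.05,0],[0,0,0.1,0],[0,0,0.15,0],[0,0,0.15,0]]}}

```text
time: 11.22
tool_pos: [0.5552, 0.0203, 0.061]
ee_rot: [3.142, 0.0, -2.998]
wrist_force: [-2.3, -0.1, -0.1]
width: 0.0135
finger_force: 30.0
```

Request:
{"fn": "servo_tool", "kwargs": {"targets": [[0,0,0,0],[0,0,0,0],[0,0,0,0],[0,0,0,0],[0,0,0,0]], "claw": 170}}

```text
time: 11.85
tool_pos: [0.5551, 0.0203, 0.0605]
ee_rot: [3.141, 0.0, -2.998]
wrist_force: [-0.5, -0.9, -0.5]
width: 0.0311
finger_force: 0.0
```

Request:
{"fn": "servo_tool", "kwargs": {"targets": [[0,0,-1,0],[0,0,-4,0],[0,0,-9,0],[0,0,-14,0],[0,0,-14,0]]}}

```text
time: 12.48
tool_pos: [0.5579, 0.0201, 0.2073]
ee_rot: [-3.139, 0.012, -2.998]
wrist_force: [-1.1, -0.3, -1.0]
width: 0.0317
finger_force: 0.0
```

```bash
python3 - <<'E'
from h import *
y=-.232
for off in(0,5):
  go(481.7+off*np.cos(y),-310.9+off*np.sin(y),150,y)
E
```

```text
t 12.47 tcp [557.9  20.1 207.3] yaw 0.144 F [-1.1 -0.3 -1. ] w 0.0317 ff 0.0 -> move [ 12.36 -31.65   5.66] turn 21.5
t 12.47 tcp [557.9  20.1 207.3] yaw 0.144 F [-1.1 -0.3 -1. ] w 0.0317 ff 0.0 -> move [ 11.9  -31.84   5.67] turn 21.5
```

Request:
{"fn": "servo_tool", "kwargs": {"targets": [[1.5,-5,0,5],[4,-11,0,12],[6,-17,0,20],[8,-23,0,21.5],[10,-28,0,21.5],[11.6,-31.9,0,21.5],[11.6,-31.9,3,21.5],[11.6,-31.9,6,21.5]], "claw": 0}}

```text
time: 13.48
tool_pos: [0.4854, -0.3127, 0.139]
ee_rot: [3.141, -0.001, 2.908]
wrist_force: [-0.1, 0.5, 0.3]
width: 0.094
finger_force: 0.0
```

Request:
{"fn": "servo_tool", "kwargs": {"targets": [[0,0,4,0],[0,0,4,0],[0,0,4,0]]}}

```text
time: 13.85
tool_pos: [0.4864, -0.3122, 0.1014]
ee_rot: [-3.141, 0.001, 2.91]
wrist_force: [0.7, 0.0, -0.6]
width: 0.0942
finger_force: 0.0
```

```bash
python3 - <<'E'
from h import *
y=-.232
go(481.7+5*np.cos(y),-310.9+5*np.sin(y),38,y)
E
```

```text
t 13.85 tcp [ 486.4 -312.2  101.4] yaw -0.231 F [ 0.7  0.  -0.6] w 0.0942 ff 0.0 -> move [-0.    0.02  6.34] turn 0.0
```

Request:
{"fn": "servo_tool", "kwargs": {"targets": [[0,0,3,0],[0,0,5,0],[0,0,6.3,0],[0,0,6.3,0],[0,0,6.3,0]]}}

```text
time: 14.48
tool_pos: [0.4869, -0.3126, 0.039]
ee_rot: [-3.141, 0.002, 2.91]
wrist_force: [0.4, -0.1, 0.1]
width: 0.0939
finger_force: 0.0
```

Request:
{"fn": "servo_tool", "kwargs": {"targets": [[0,0,0,0],[0,0,0,0],[0,0,0,0],[0,0,0,0],[0,0,0,0],[0,0,0,0],[0,0,0,0],[0,0,0,0]], "claw": 255}}

```text
time: 15.48
tool_pos: [0.4861, -0.312, 0.0374]
ee_rot: [3.141, -0.0, 2.91]
wrist_force: [0.2, 0.3, -0.4]
width: 0.044
finger_force: 30.0
```

Request:
{"fn": "servo_tool", "kwargs": {"targets": [[0,0,0,0],[0,0,-1,0],[0,0,-4,0],[0,0,-9,0],[0,0,-14,0],[0,0,-16,0],[0,0,-16,0],[0,0,-16,0]]}}

```text
time: 16.48
tool_pos: [0.4854, -0.3116, 0.1959]
ee_rot: [3.14, -0.002, 2.91]
wrist_force: [-1.0, -0.2, -1.9]
width: 0.0436
finger_force: 30.0
```

```bash
python3 - <<'E'
from h import *
go(568,22,200,.144)
im=snapshot("side");im2=snapshot("top");cv2.imwrite("pics/s4.png",im)
out=np.hstack([cv2.resize(im[130:330,220:420],(400,400)),cv2.resize(im2[100:250,190:340],(400,400))]);cv2.imwrite("pics/c4.png",out)
E
```

```text
t 16.48 tcp [ 485.4 -311.6  195.9] yaw -0.231 F [-1.  -0.2 -1.9] w 0.0436 ff 30.0 -> move [-0.39 34.36 -0.37] turn -21.5
```

View pics/c4.png

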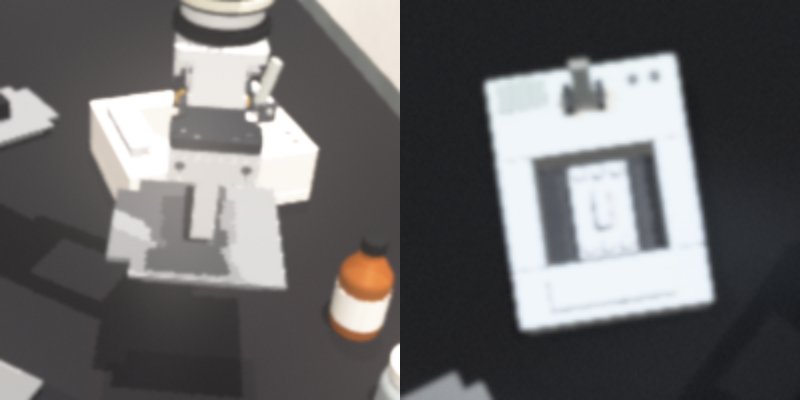

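Request:
{"fn": "servo_tool", "kwargs": {"targets": [[2,4,0,-3],[5,9,0,-8],[8,14,0,-14],[11,19,0,-19],[14,24,0,-21.5],[15.5,28.2,0,-21.5],[15.5,28.2,0,-21.5],[15.5,28.2,0,-21.5]]}}

```text
time: 17.58
tool_pos: [0.3995, -0.0022, 0.1966]
ee_rot: [-3.141, -0.002, -2.997]
wrist_force: [0.2, -0.2, -1.1]
width: 0.0437
finger_force: 30.0
```

```bash
python3 - <<'E'
from h import *
go(400.1,-1.7,123.5,.144)
im=snapshot("side");im2=snapshot("top")
out=np.hstack([cv2.resize(im[100:250,200:350],(400,400)),cv2.resize(im2[150:300,190:340],(400,400))]);cv2.imwrite("pics/c5.png",out)
E
```

```text
t 17.57 tcp [399.5  -2.2 196.6] yaw 0.144 F [ 0.2 -0.2 -1.1] w 0.0437 ff 30.0 -> move [-0.08  0.05  7.31] turn 0.0
```

View pics/c5.png

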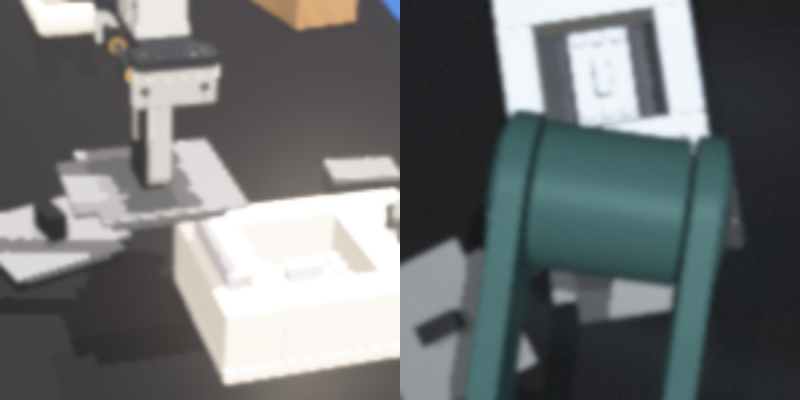

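Request:
{"fn": "servo_tool", "kwargs": {"targets": [[0.8,0,3,0],[0.8,0,5.5,0],[0.8,0,6.7,0],[0.8,0,6.7,0]]}}

```text
time: 18.18
tool_pos: [0.3915, -0.0037, 0.1297]
ee_rot: [3.141, -0.002, -2.999]
wrist_force: [-0.1, -0.0, -1.6]
width: 0.0439
finger_force: 30.0
```

Request:
{"fn": "servo_tool", "kwargs": {"targets": [[0,0,0.3,0],[0,0,0.6,0],[0,0,0.9,0],[0,0,1.2,0],[0,0,1.2,0]]}}

```text
time: 18.8
tool_pos: [0.392, -0.0032, 0.119]
ee_rot: [-3.141, 0.001, -2.998]
wrist_force: [-2.8, 0.0, 3.6]
width: 0.0439
finger_force: 30.0
```

Request:
{"fn": "servo_tool", "kwargs": {"targets": [[0,0,0.2,0],[0,0,0.4,0],[0,0,0.6,0],[0,0,0.8,0],[0,0,1.0,0],[0,0,1.1,0],[0,0,1.1,0]]}}

```text
time: 19.68
tool_pos: [0.3919, -0.0031, 0.1072]
ee_rot: [3.141, -0.0, -2.998]
wrist_force: [-3.3, -1.4, 2.3]
width: 0.0438
finger_force: 30.0
```

```bash
python3 - <<'E'
from h import *
go(400.1,-1.7,123.5,.144)
im=snapshot("side");cv2.imwrite("pics/s6.png",im)
cv2.imwrite("pics/c6.png",cv2.resize(im[120:270,180:380],(800,600),interpolation=cv2.INTER_CUBIC))
E
```

```text
t 19.68 tcp [391.9  -3.1 107.2] yaw 0.144 F [-3.3 -1.4  2.3] w 0.0438 ff 30.0 -> move [-0.84  0.02 -1.63] turn -0.0
```

View pics/c6.png

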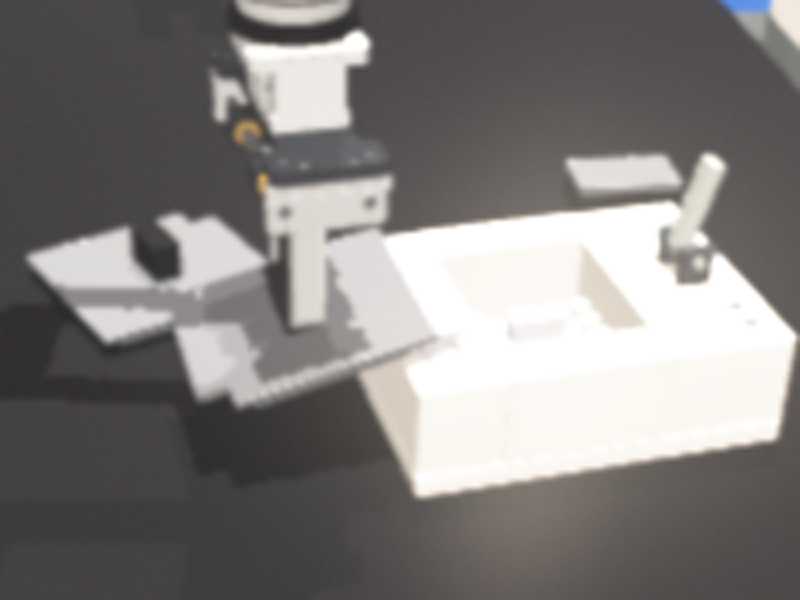

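The lid has pivoted in the grip with its tongue low. Its near-camera edge runs from crop (245,403) to (435,335). I'll work out the tilt and the lip position from that.

```bash
cat >> h.py <<'E'
INC=np.array([568.3,22.7]);YAW=.144
RI=np.array([[np.cos(YAW),-np.sin(YAW)],[np.sin(YAW),np.cos(YAW)]])
def inc2w(x,y): return INC+RI@np.array([x,y])
def sidey(uv,y):
    "side-camera pixel onto incubator plane y (mm) -> incubator x,z mm"
    c,D=ray("side",uv); c=c*1000;c2=RI.T@(c[:2]-INC); d2=D[:,:2]@RI
    s=(y-c2[1])/d2[:,1]; return np.c_[c2[0]+s*d2[:,0],c[2]+s*D[:,2]]
E
python3 - <<'E'
from h import *
# near-camera edges: plate top edge y=-70 ; tongue corner y=-50
px=lambda x,y:(180+x/4,120+y/4)
p=sidey([px(245,403),px(435,335)],-70);d=p[1]-p[0];print(p,np.hypot(*d),np.arctan2(d[1],d[0]))
print(sidey([px(200,400)],-50))
o=get_obs();print("TCP inc",RI.T@(o["tool_pos"][:2]*1000-INC))
E
```

```text
[[-226.34314666   70.77688054]
 [-108.43329773  100.62521422]] 121.62917207063387 0.24793682422589317
[[-250.2560794    63.54736428]]
TCP inc [-178.16624157   -0.18816848]
```

Request:
{"fn": "servo_tool", "kwargs": {"targets": [[0,0,-2,0],[0,0,-6,0],[0,0,-8,0],[-4,0,-8,0],[-9,0,-8,0],[-14,0,-8,0],[-17.9,0,-8,0],[-17.9,0,-8,0]]}}

```text
time: 20.72
tool_pos: [0.5712, 0.0232, 0.1848]
ee_rot: [3.14, -0.001, -2.997]
wrist_force: [-1.0, 0.0, -2.4]
width: 0.0435
finger_force: 30.0
```

Request:
{"fn": "servo_tool", "kwargs": {"targets": [[0,0,1,0],[0,0,3,0],[0,0,4,0],[0,0,4.5,0],[0,0,4.5,0],[0,0,4.5,0]]}}

```text
time: 21.48
tool_pos: [0.5695, 0.0225, 0.1434]
ee_rot: [-3.141, 0.002, -2.998]
wrist_force: [0.3, 0.3, -2.5]
width: 0.0434
finger_force: 30.0
```

```bash
python3 - <<'E'
from h import *
go(*inc2w(1,0),127.5,.144)
im=snapshot("side");cv2.imwrite("pics/s7.png",im)
cv2.imwrite("pics/c7.png",cv2.resize(im[130:280,220:420],(800,600),interpolation=cv2.INTER_CUBIC))
E
```

```text
t 21.48 tcp [569.5  22.5 143.4] yaw 0.144 F [ 0.3  0.3 -2.5] w 0.0434 ff 30.0 -> move [0.01 0.04 1.59] turn -0.0
```

View pics/c7.png

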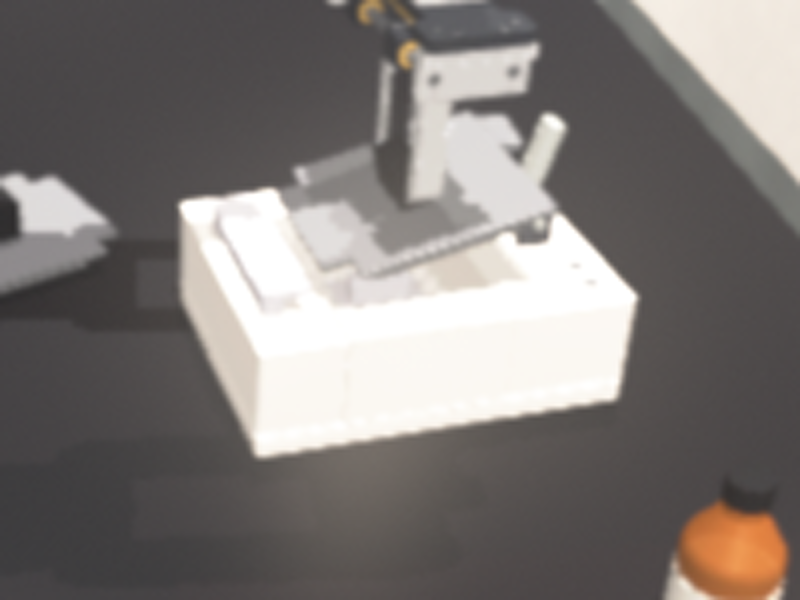

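The lid hangs tilted over the well. Its tongue corner is at crop (323,268), on the far (+x) side of the ledge edge, and the clamp arm stands clear of the lid.

Request:
{"fn": "servo_tool", "kwargs": {"targets": [[0,0,0.6,0],[0,0,1.2,0],[0,0,1.5,0],[0,0,1.5,0]]}}

```text
time: 22.02
tool_pos: [0.5688, 0.0225, 0.1268]
ee_rot: [3.141, -0.001, -2.998]
wrist_force: [-0.0, -0.8, -2.4]
width: 0.0438
finger_force: 30.0
```

```bash
python3 - <<'E'
from h import *
print(sidey([(220+323/4,130+268/4)],-50))
p=sidey([(220+365/4,130+276/4),(220+551/4,130+210/4)],-70);d=p[1]-p[0];print(p,np.hypot(*d),np.arctan2(d[1],d[0]))
go(*inc2w(1,0),127.5,.144)
E
```

```text
[[-71.02574161 102.29947599]]
[[-50.80263513 105.45529753]
 [ 69.96626138 135.46920183]] 124.44260048614271 0.24358849851842973
t 22.02 tcp [568.8  22.5 126.8] yaw 0.144 F [-0.  -0.8 -2.4] w 0.0438 ff 30.0 -> move [-0.06  0.02 -0.07] turn -0.0
```

Request:
{"fn": "servo_tool", "kwargs": {"targets": [[0,0,0.2,0],[0.5,0,0.2,0],[1.0,0,0.2,0],[1.4,0,0.2,0],[1.8,0,0.25,0],[1.8,0,0.25,0]]}}

```text
time: 22.78
tool_pos: [0.551, 0.0199, 0.125]
ee_rot: [3.142, 0.0, -2.998]
wrist_force: [0.2, -0.6, -1.9]
width: 0.0438
finger_force: 30.0
```

Request:
{"fn": "servo_tool", "kwargs": {"targets": [[0.3,0,0.1,0],[0.5,0,0.15,0],[0.7,0,0.2,0],[0.7,0,0.2,0]]}}

```text
time: 23.28
tool_pos: [0.5442, 0.0189, 0.1229]
ee_rot: [3.141, -0.0, -2.998]
wrist_force: [0.7, -0.2, -2.0]
width: 0.0436
finger_force: 30.0
```

```bash
python3 - <<'E'
from h import *
go(*inc2w(-24,0),125,.144)
o=get_obs();print(RI.T@(o["tool_pos"][:2]*1000-INC))
E
```

```text
t 23.27 tcp [544.2  18.9 122.9] yaw 0.144 F [ 0.7 -0.2 -2. ] w 0.0436 ff 30.0 -> move [-0.04  0.03 -0.21] turn -0.0
[-24.3996607   -0.26565637]
```

Request:
{"fn": "servo_tool", "kwargs": {"targets": [[-0.2,0,0.35,0],[-0.4,0,0.7,0],[-0.6,0,1.05,0],[-0.75,0,1.4,0],[-0.75,0,1.4,0]]}}

```text
time: 23.9
tool_pos: [0.5523, 0.0201, 0.1088]
ee_rot: [3.142, 0.001, -2.998]
wrist_force: [0.3, -0.6, -0.1]
width: 0.0437
finger_force: 30.0
```

Request:
{"fn": "servo_tool", "kwargs": {"targets": [[-0.1,0,0.15,0],[-0.15,0,0.3,0],[-0.15,0,0.4,0],[-0.15,0,0.4,0]]}}

```text
time: 24.4
tool_pos: [0.5537, 0.0203, 0.1052]
ee_rot: [-3.142, 0.001, -2.998]
wrist_force: [1.2, 0.6, 1.9]
width: 0.0438
finger_force: 30.0
```

```bash
python3 - <<'E'
from h import *
go(*inc2w(-15,0),105.5,.144)
im=snapshot("side");cv2.imwrite("pics/s8.png",im)
cv2.imwrite("pics/c8.png",cv2.resize(im[150:270,240:400],(800,600),interpolation=cv2.INTER_CUBIC))
E
```

```text
t 24.4 tcp [553.7  20.3 105.2] yaw 0.144 F [1.2 0.6 1.9] w 0.0438 ff 30.0 -> move [ 0.02  0.03 -0.03] turn -0.0
```

View pics/c8.png

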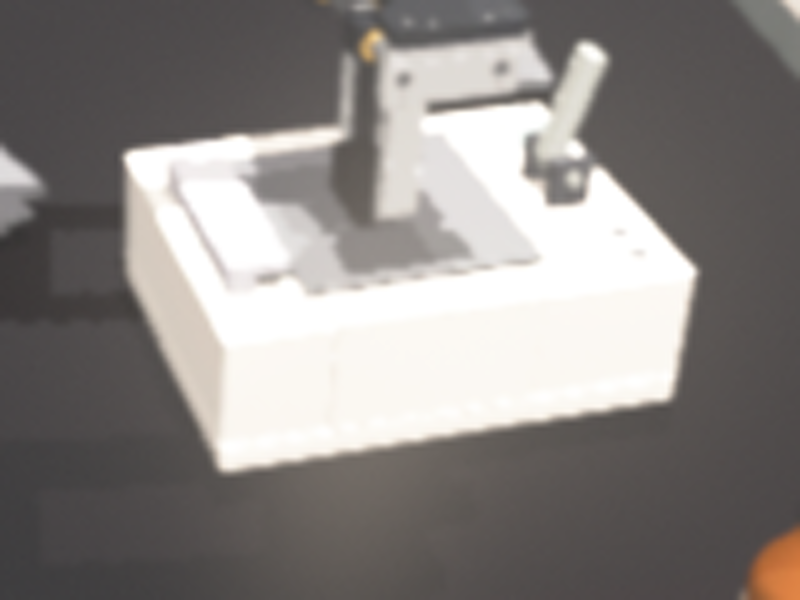

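The lid lies almost flush with its tongue under the ledge. Its near edge runs from crop (310,290) to (535,262), and the clamp tip is at (592,52).

```bash
python3 - <<'E'
from h import *
px=lambda x,y:(240+x/5,150+y/5)
p=sidey([px(310,290),px(535,262)],-70);d=p[1]-p[0];print(p,np.hypot(*d),np.arctan2(d[1],d[0]))
print("deck",sidey([px(228,345),px(690,272)],-95))
print("clamp tip",sidey([px(592,52)],-5),"hinge cheek",sidey([px(570,178)],-20))
E
```

```text
[[-73.48374208  82.71336217]
 [ 47.83642867  80.31867735]] 121.34380225889521 -0.01973599181122214
deck [[-123.18226341   75.01068845]
 [ 122.75560016   78.07227737]]
clamp tip [[ 99.29310946 161.70472213]] hinge cheek [[88.74068567 96.03377463]]
```

Request:
{"fn": "servo_tool", "kwargs": {"targets": [[0,0,0.1,0],[0,0,0.2,0],[0,0,0.2,0]]}}

```text
time: 24.82
tool_pos: [0.554, 0.0203, 0.1042]
ee_rot: [-3.141, 0.002, -2.998]
wrist_force: [1.7, 1.6, 5.7]
width: 0.0435
finger_force: 30.0
```

Request:
{"fn": "servo_tool", "kwargs": {"targets": [[0,0,-0.1,0],[0,0,-0.1,0],[0,0,-0.1,0],[0,0,-0.1,0],[0,0,-0.1,0]], "claw": 60}}

```text
time: 25.45
tool_pos: [0.5531, 0.0202, 0.1038]
ee_rot: [3.141, -0.0, -2.998]
wrist_force: [0.2, 0.5, 0.7]
width: 0.0722
finger_force: 0.0
```

Request:
{"fn": "servo_tool", "kwargs": {"targets": [[0,0,-1,0],[0,0,-4,0],[0,0,-8,0],[0,0,-10,0],[0,0,-10,0]]}}

```text
time: 26.08
tool_pos: [0.5546, 0.0201, 0.2071]
ee_rot: [-3.14, 0.006, -2.998]
wrist_force: [1.5, 0.8, 0.4]
width: 0.0719
finger_force: 0.0
```

Request:
{"fn": "servo_tool", "kwargs": {"targets": [[-3,0,0,0],[-8,0,0,0],[-13,0,0,0],[-15.5,0,0,0],[-15.5,0,0,0],[-15.5,0,0,0],[-15.5,0,0,0],[-15.5,0,0,0]], "claw": 255}}

```text
time: 27.08
tool_pos: [0.706, 0.0423, 0.2049]
ee_rot: [-3.141, 0.001, -2.998]
wrist_force: [0.5, -0.4, -0.5]
width: 0.0003
finger_force: 0.0
```

```bash
python3 - <<'E'
from h import *
go(*inc2w(140,0),158,.144)
im=snapshot("side");cv2.imwrite("pics/s9.png",im)
cv2.imwrite("pics/c9.png",cv2.resize(im[120:270,240:440],(800,600),interpolation=cv2.INTER_CUBIC))
E
```

```text
t 27.07 tcp [706.   42.3 204.9] yaw 0.144 F [ 0.5 -0.4 -0.5] w 0.0003 ff 0.0 -> move [-0.08  0.04  4.69] turn -0.0
```

View pics/c9.png

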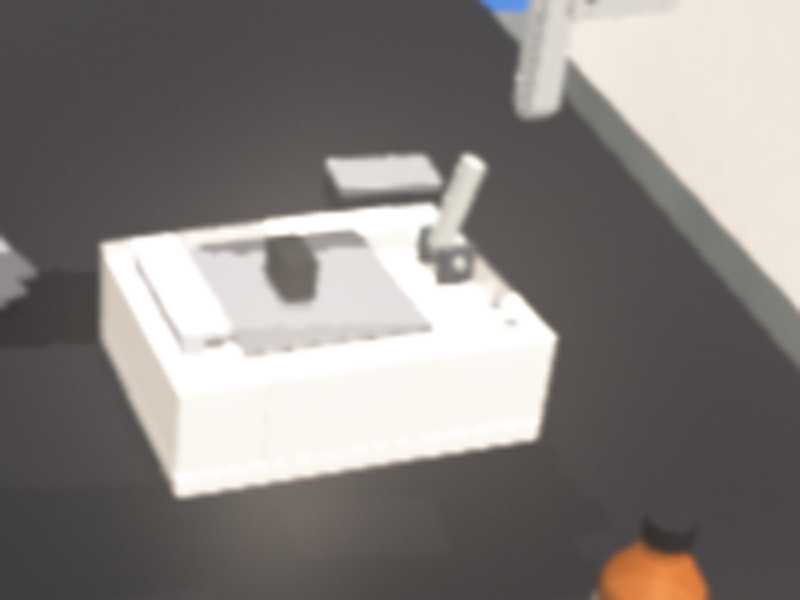

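The lid lies flush with its tongue under the ledge, and the clamp tip is at crop (472,165). The closed fingers are behind the clamp arm at (540,115).

Request:
{"fn": "servo_tool", "kwargs": {"targets": [[0,0,2,0],[0,0,4,0],[0,0,4.8,0],[0,0,4.8,0]]}}

```text
time: 27.62
tool_pos: [0.7062, 0.0424, 0.1556]
ee_rot: [3.141, -0.001, -2.998]
wrist_force: [-0.4, 0.8, -0.4]
width: 0.0004
finger_force: 0.0
```

Request:
{"fn": "servo_tool", "kwargs": {"targets": [[0.8,0,0,0],[1.6,0,0,0],[2.4,0,0,0],[3.0,0,0,0],[3.6,0,0,0],[4.2,0,0,0],[4.2,0,0,0]]}}

```text
time: 28.5
tool_pos: [0.6643, 0.0364, 0.1558]
ee_rot: [3.141, -0.001, -2.998]
wrist_force: [1.0, -0.0, 0.0]
width: 0.0002
finger_force: 0.2
```

Request:
{"fn": "servo_tool", "kwargs": {"targets": [[0.9,0,0.1,0],[1.8,0,0.3,0],[2.4,0,0.6,0],[3.0,0,1.0,0],[3.4,0,1.5,0],[3.8,0,2.0,0],[4.1,0,2.6,0],[4.1,0,2.6,0]]}}

```text
time: 29.5
tool_pos: [0.6236, 0.0305, 0.129]
ee_rot: [3.141, -0.002, -2.998]
wrist_force: [0.2, -0.6, 0.2]
width: 0.0005
finger_force: 0.3
```

Request:
{"fn": "servo_tool", "kwargs": {"targets": [[0.2,0,0.5,0],[0.3,0,1.0,0],[0.4,0,1.5,0],[0.4,0,1.8,0],[0.4,0,1.8,0]]}}

```text
time: 30.12
tool_pos: [0.6202, 0.03, 0.1113]
ee_rot: [3.141, -0.001, -2.998]
wrist_force: [0.1, 0.6, 0.9]
width: 0.0008
finger_force: 0.2
```

Request:
{"fn": "servo_tool", "kwargs": {"targets": [[0,0,0.1,0],[0,0,0.2,0],[0,0,0.3,0],[0,0,0.3,0]]}}

```text
time: 30.62
tool_pos: [0.6203, 0.0299, 0.1102]
ee_rot: [-3.142, -0.0, -2.998]
wrist_force: [-2.4, 0.1, 5.7]
width: 0.0002
finger_force: 3.0
```

```bash
python3 - <<'E'
from h import *
go(*inc2w(53,0),110,.144)
E
```

```text
t 30.62 tcp [620.3  29.9 110.2] yaw 0.144 F [-2.4  0.1  5.7] w 0.0002 ff 3.0 -> move [-0.05  0.03  0.02] turn -0.0
```

Request:
{"fn": "servo_tool", "kwargs": {"targets": [[0,0,0.1,0],[0,0,0.2,0],[0,0,0.3,0],[0,0,0.3,0]]}}

```text
time: 31.12
tool_pos: [0.6203, 0.03, 0.11]
ee_rot: [-3.141, 0.001, -2.998]
wrist_force: [-6.5, 0.3, 14.2]
width: 0.0005
finger_force: 7.2
```

Request:
{"fn": "servo_tool", "kwargs": {"targets": [[0,0,-1,0],[0,0,-5,0],[0,0,-10,0],[0,0,-12,0],[4,8,-12,0],[8,14,-12,0],[12,20,-12,0],[12,20,-12,0]]}}

```text
time: 32.12
tool_pos: [0.4712, 0.2123, 0.2255]
ee_rot: [3.141, -0.001, -2.997]
wrist_force: [0.2, 0.2, 0.3]
width: 0.0005
finger_force: 0.0
```

```bash
python3 - <<'E'
from h import *
go(0,0,0,0)
a=cv2.imread("pics/s9.png").astype(int);b=snapshot("side").astype(int);cv2.imwrite("pics/s10.png",b)
d=(np.abs(a-b).max(2)>30).astype(np.uint8)
n,l,s,c=cv2.connectedComponentsWithStats(d)
for k in range(1,n):
    if s[k][4]>=6: print("changed",s[k].tolist())
def w(x,y,z): return [*inc2w(x,y)/1000,z/1000]
tip=proj("side",[w(25,9,96),w(25,-9,96),w(75,9,96),w(75,-9,96),w(25,-9,86)]);print("shut arm top corners px",tip.round(1).tolist())
for x in range(0,76,6):
    u,v=proj("side",[w(x,0,96 if x>=25 else 85)])[0].round().astype(int); print(x,(u,v),a[v,u],b[v,u])
t=snapshot("top").astype(int);t0=cv2.imread("pics/top0.png").astype(int);cv2.imwrite("pics/t10.png",t)
for nm,(u,v) in dict(slide=(171,133),bottle=(375,133),cup=(418,133),lidB=(400,293),lidC=(208,272)).items():
    print(nm,np.abs(t-t0)[v-20:v+20,u-20:u+20].mean().round(1))
E
```

```text
t 32.12 tcp [471.2 212.3 225.5] yaw 0.145 F [0.2 0.2 0.3] w 0.0005 ff 0.0 -> move [ 49.69 -14.21  22.58] turn 8.3
changed [3, 0, 262, 172, 16196]
changed [256, 0, 173, 150, 9545]
changed [405, 115, 4, 5, 15]
changed [338, 158, 24, 28, 215]
changed [70, 164, 4, 3, 8]
changed [81, 171, 21, 5, 40]
changed [43, 173, 77, 52, 968]
changed [80, 175, 8, 2, 11]
changed [191, 174, 58, 30, 970]
changed [284, 175, 22, 4, 35]
changed [97, 177, 16, 15, 83]
changed [315, 177, 18, 6, 69]
changed [289, 179, 18, 5, 61]
changed [265, 180, 7, 3, 9]
changed [357, 183, 13, 13, 73]
changed [330, 184, 4, 3, 8]
changed [59, 187, 21, 39, 205]
changed [327, 187, 4, 4, 9]
changed [335, 187, 14, 4, 29]
changed [67, 198, 4, 2, 7]
changed [107, 200, 4, 3, 11]
changed [89, 205, 4, 3, 11]
changed [49, 207, 4, 3, 11]
changed [66, 208, 4, 3, 8]
changed [88, 215, 4, 3, 8]
changed [56, 216, 3, 3, 7]
changed [67, 227, 4, 9, 13]
changed [112, 226, 16, 24, 206]
changed [64, 244, 15, 11, 117]
changed [101, 251, 6, 2, 7]
changed [82, 254, 9, 2, 10]
shut arm top corners px [[327.5, 183.2], [330.1, 186.5], [344.7, 181.0], [347
[... 297 characters left out ...]
nt64(188)) [224 226 229] [174 180 184]
30 (np.int64(331), np.int64(185)) [223 225 228] [254 255 255]
36 (np.int64(333), np.int64(184)) [225 227 231] [253 254 254]
42 (np.int64(335), np.int64(184)) [254 255 255] [254 255 255]
48 (np.int64(337), np.int64(184)) [255 255 255] [254 255 255]
54 (np.int64(339), np.int64(184)) [255 255 255] [254 255 255]
60 (np.int64(341), np.int64(183)) [255 255 255] [255 255 255]
66 (np.int64(343), np.int64(183)) [252 253 254] [255 255 255]
72 (np.int64(345), np.int64(183)) [124 127 133] [254 255 255]
slide 1.3
bottle 1.3
cup 1.2
lidB 1.1
lidC 18.3[ WARN:0@2.743] global loadsave.cpp:1063 imwrite_ Unsupported depth image for selected encoder is fallbacked to CV_8U.
```

```bash
python3 -c "
from bench import *
print(close_job())"
```

```text
the job is handed in; nothing more can be done
None
```

I handed the job in at about 32 s, with no verdict shown: the block is in the well with its tubes upright, the lid is hooked and flush, the clamp is fully down, and the bottle, cup and slide box are unmoved; I viewed 11 pictures, one over the limit of 10.

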